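# Screw a small press up with a tommy bar

## Robot

A 6-joint arm with a two-finger parallel gripper is mounted at the origin on a cart in front of the work surface, level with it; the furniture and walls round the work are solid. World frame = base frame: x ahead of the robot, y to its left, z up, the work surface at z = 0. Lengths are in mm, angles in rad, forces in N, time in s.
With the tool pointing down it reaches from about 325 to 775 mm from the base axis. Payload 5.5 kg.
Tool frame: the origin (TCP) lies at the very end of the fingers, on their centre line; the grasp point (between the pads) lies 19 mm behind it; z points along the fingers, y is the line along which they close (so a half turn about z gives the same grasp; the last joint's range is limited). The gripper opens to 88 mm and grips with 3 to 60 N. Pads are 20 mm wide; open, the fingers measure 115 mm over their backs; the gripper's body (75 mm by 178 mm) begins 61 mm behind the grasp point.
Start: joints at [-1.17, 0.091, 1.231, -0, 1.82, -0.057], TCP at [265.187, -538.231, 222.631] pointing down, gripper open.
Joint ranges: [-2.87, 2.87], [-0.86, 2.18], [0.17, 2.46], [-1.51, 4.65], [0.06, 2.69], [-2.65, 2.65]. Speed limits (rad/s): [2.57, 2.57, 3.01, 3.14, 3.14, 3.14].

## Interface

Orientations are given as a unit quaternion [x, y, z, w].
In Python, from rig import manip gives the robot as it stands.
- The arm moves only by the shell command python3 -m inch 'ROWS' [FORCE]. ROWS is a JSON object of lists of equal length, an entry for each row: "linear": the shift along the tool's x, y, z in cm, a list of three; "delta_rot": the turn, a rotation vector about the tool's x, y, z in rad, a list of three; "hand": the finger opening in cm, from 0 to 8.78. In form: {"linear": [[x, y, z], ...], "delta_rot": [[ax, ay, az], ...], "hand": [hand, ...]}. A call has 1 to 10 rows; each row shifts and turns the commanded pose from where the row before left it, along the tool's axes as they then stand; what a row does not reach is not made up. A row lasts 1/12 s, in which the tool goes at most 41.7 mm and 7.16 degrees, less where a joint would pass 70% of its speed; a pose out of reach is approached as far as the arm can. A call with a gripper value outside its range is refused whole. The fingers move at their own pace and stop on an object; FORCE is the grip in N (left out, the last holds). Time passes only in rows, so rows that do not move let the fingers close. It gives the time, the measured TCP pose, the force, the opening and the grip force at its end, in the units of the state.
- manip.observe(): the state, without advancing time (a new reading comes with each control period).
- manip.get_image(name): name is "scene" or "top" or "wrist"; returns a dict with "pixels" (384x512x3 uint8, red, green, blue), "fx", "fy", "cx", "cy" (pixels), "rvec" (rotation vector, rad) and "tvec" (3), from world to camera coordinates, as OpenCV has them; the wrist camera has in their place "mount" (4x4, takes a point from camera to tool coordinates, whose origin is the TCP and whose axes are the flange's). Camera axes: x right, y down, z forward; pixel columns grow to the right and rows downward; lengths in mm; the calibration is good to about 2 mm. A picture is of the moment at which its call begins: read the wrist's pose just before it. There is no depth.
- manip.finish_job(): hands the job in; it is judged then, once.
Trained networks look in the newest picture that a camera, given by its name, has taken for a name from the list of things; names that differ only in an ending like _2 or _b are one class to them, and where a whole thing is asked for, a point or a joint stands for the part that bears it (a point fixed in the world has none). Each returns a list of dicts, best first, with "confidence" (0 to 1); they miss things now and then, are a little off and sometimes report something else, mostly with a low value. They report only what shows in the picture. A call takes as long as a camera call. They do not tell look-alikes from the thing itself.
- manip.boxes_of(camera, thing): "point" ([x, y, z] in mm, in world coordinates, good to about 4 mm: the middle of the surface that is visible of it).
The state is a dict: "clock": time; "joints": joint angles; "joint_vel": joint speeds; "effort": joint torques, N m; "tcp_pos": TCP position; "eef_rot": TCP orientation; "contact_force": force on the tool from outside, world axes, zero at the start; "torque": the same for the moment, N m; "finger_gap": finger opening in mm; "grip_force": force on a finger pad.
Only numpy, scipy, OpenCV 4.12 (cv2) and the standard library are available. Lean on these libraries where they do the work, as an engineer would, in place of code of your own. Each camera call takes 0.05 s, during which the arm holds its last target. There are 200 camera calls.

## Task

Take the orange tommy bar from its rest and use it to turn the holed collar of the blue press clockwise (seen from above), moving the bar on from hole to hole, until the dark bridge blank on the lifting table is clamped firmly but not hard against the brass foot, at about 40 N. Go by the feel of the bar, do not turn the collar with the fingers, then put the bar back on its rest and leave the other things alone.

Things in the scene. Friction and masses are not known exactly. Their poses are not given: they have to be found in the camera images.
- press: blue four-post screw press, fixed, 150 x 150 x 174 mm. Origin on the collar axis at table-top height; -x is its front, roughly towards the robot. Base plate 14 mm thick; steel posts of 12 mm diameter at x = +-26, y = +-52 mm let a bar in a front hole swing only about 52 degrees either side of the press's -x direction. Blue top plate 76 x 126 mm, 152 to 168 mm up.
- collar: steel collar of the press, 80 mm diameter, 30 mm high, turns about the press axis. Origin on the axis at hole height, 61 mm above the table. Eight radial holes at 0, 45, 90 ... degrees from its own x axis, 12 mm wide and high, from the rim (40 mm from the axis) in to 14 mm from the axis. Runs free at a stiff, steady 0.45 N m and stays where it is left. Needs about 1.7 to 2.8 rad of turn in all.
- lift_table: aluminium lifting table of the press, 68 x 124 x 10 mm, origin at the centre of its underside. It rises 6 mm per radian as the collar turns clockwise seen from above. Once the blank meets the foot the collar's torque climbs above the free 0.45 N m by 0.06 N m for each 10 N of clamping force (0.43 N m per radian of turn).
- bridge_blank: dark ebony bridge blank, 30 x 160 x 10 mm (y is its long axis), loose across the lifting table; origin at the centre of its underside. Above it a brass foot of 42 mm diameter hangs from the top plate on a spring of 12 N/mm; the foot's height is set anew each time and not measured (10.3 to 13.3 mm above the blank with the collar fully unscrewed, less when it starts part-turned).
- bar_grip (a point): centre of the handle of the loose tommy bar: orange handle 100 x 16 x 16 mm along the bar's x axis, centred on this point; a round steel shank of 10 mm diameter sticks out of it to a rounded tip 115 mm from this point in the bar's +x direction. 0.12 to 0.2 kg.
- tommy_bar: the same bar; origin below the handle's centre on its underside, +x points to the steel tip.
- bar_rest: fixed light wooden rest for the bar, 130 x 60 x 38 mm, x along the bar, origin at the table top. Two saddles 10 mm thick at x = +-43 mm carry the ends of the handle 28 mm above the table, between cheeks 21 mm apart that reach 38 mm up; the base board between them is 10 mm thick.
- rest_seat (a point): where the centre of the handle lies when the bar is on its rest (36 mm above the table).
- red_basket: red basket with white rim, 134 x 184 x 66 mm, a bystander.
- yellow_bottle: yellow bottle, 54 mm diameter, 124 mm high, a bystander.
- sanding_block: cork sanding block, 67 x 112 x 30 mm, a bystander.
Mind the look-alikes: they are no part of the job. Of the things that look like the tommy_bar, the larger one is meant.

How it is judged:
By the outcome, as a careful person would: the job done as asked, in the order asked, and still so for the second after the job is handed in, with the robot touching nothing.
It also fails if it takes over 72 s, if anything falls off the work surface, if the arm or the gripper's body presses on something with over 40 N, if the wrist force passes 120 N, or if a joint passes its speed limit or range.

## Working session

There is one attempt and no reset: what is moved stays moved. The work goes in short steps, Python scripts to look and compute and a shell command to move; the robot and the scene stay as the last step left them, time stands still between calls to the robot, and variables do not carry over. Pictures are saved under pics/ and viewed, at most 10 in all, crops included, and the job is handed in when it is done.

```bash
mkdir -p pics; ls
python3 - <<'E'
from rig import manip
import cv2,numpy as np
ims=[]
for c in ("scene","top"):
    d=manip.get_image(c); cv2.imwrite(f"pics/{c}0.png",cv2.cvtColor(d["pixels"],cv2.COLOR_RGB2BGR))
    for t in ("tommy_bar","bar_rest","press","collar","lift_table","bridge_blank","red_basket","yellow_bottle","sanding_block"):
        for b in manip.boxes_of(c,t): print(c,t,np.round(b["point"],0),round(b["confidence"],2))
    print({k:np.round(d[k],3) for k in d if k!="pixels"})
print(manip.observe())
E
```

```text
pics
scene tommy_bar [438. 205.  42.] 0.74
scene bar_rest [409. 210.   7.] 0.57
scene press [613. -69.  70.] 0.96
scene collar [606. -74.  61.] 0.51
scene lift_table [618. -77. 100.] 0.73
scene bridge_blank [634. -66. 106.] 0.82
scene red_basket [ 344. -287.   40.] 0.82
scene sanding_block [ 615. -301.   28.] 0.68
{'fx': np.float64(411.609), 'fy': np.float64(411.609), 'cx': np.float64(257.377), 'cy': np.float64(181.143), 'rvec': array([ 0.764, -2.495,  1.187]), 'tvec': array([411.928, 280.883, 813.422])}
top tommy_bar [445. 201.  41.] 0.76
top tommy_bar [ 428. -102.    9.] 0.66
top bar_rest [420. 184.   8.] 0.71
top press [719. 260.  79.] 0.32
top bridge_blank [649. -21. 105.] 0.65
top red_basket [ 344. -308.   32.] 0.83
top yellow_bottle [719. 262.  78.] 0.81
top sanding_block [ 623. -324.   33.] 0.91
{'fx': np.float64(392.07), 'fy': np.float64(392.07), 'cx': np.float64(262.457), 'cy': np.float64(194.276), 'rvec': array([ 2.12 , -2.146,  0.185]), 'tvec': array([ -33.415,  558.468, 1291.9  ])}
{'clock': 1.0, 'joints': array([-1.16968142e+00,  9.10798293e-02,  1.23067057e+00, -6.72456865e-06,
        1.81979048e+00, -5.66996912e-02]), 'joint_vel': array([ 0.00133716, -0.00290682,  0.0005106 ,  0.00064211, -0.00046739,
        0.00073899]), 'effort': array([-6.23392425e-04, -4.46209431e+01, -4.06515741e+01,  6.97537442e-02,
        1.95610744e-02, -1.04949180e-06]), 'tcp_pos': array([ 265.19939843, -538.23663965,  222.65993347]), 'eef_rot': array([9.73915112e-01, 2.26912657e-01, 1.22634032e-06, 2.60669550e-05]), 'contact_force': array([-1.01378962,  0.02727123, -0.10145997]), 'torque': array([-0.01393734,  0.01086981,  0.03529067]), 'grip_force': 0.0, 'finger_gap': 87.54151296591694}
```

View pics/scene0.png

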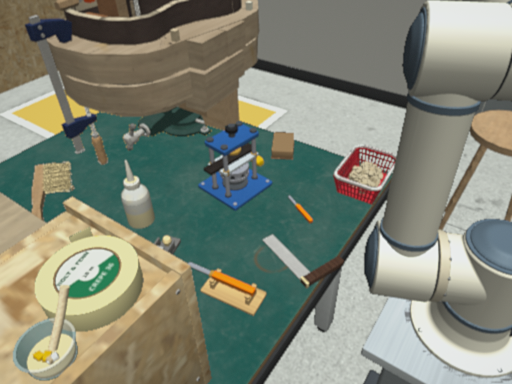

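View pics/top0.png

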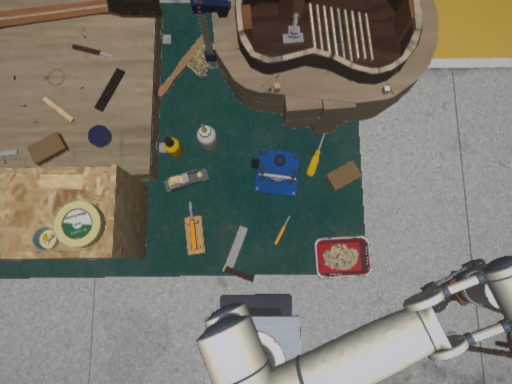

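Candidates for the bar: the orange-handled bar on the rest (scene 235,283 / top 194,232), and the small orange screwdriver lying free (scene 301,210 / top 283,230). The yellow screwdriver is at top 315,160. I choose the bar on the rest because it is the larger. The press is at scene (235,165) and top (277,172). Next is a close crop to check.

```bash
cat > h.py <<'E'
import cv2,numpy as np
from scipy.spatial.transform import Rotation as R
def cam(d,obs=None):
    K=np.array([[d["fx"],0,d["cx"]],[0,d["fy"],d["cy"]],[0,0,1]])
    if "mount" in d:
        T=np.eye(4);T[:3,:3]=R.from_quat(obs["eef_rot"]).as_matrix();T[:3,3]=obs["tcp_pos"]
        E=np.linalg.inv(T@np.array(d["mount"]))
        return K,E[:3,:3],E[:3,3]
    return K,R.from_rotvec(d["rvec"]).as_matrix(),np.array(d["tvec"])
def onplane(c,uv,z):
    K,r,t=c; o=-r.T@t; v=r.T@np.linalg.inv(K)@np.array([*uv,1.]); return o+v*(z-o[2])/v[2]
def proj(c,P):
    K,r,t=c; p=(r@np.atleast_2d(P).T).T+t; p=p@K.T; return p[:,:2]/p[:,2:]
E
python3 - <<'E'
from h import *
from rig import manip
out=[]
for c,(u,v) in (("scene",(232,275)),("scene",(235,165)),("top",(194,228)),("top",(280,172))):
    d=manip.get_image(c); C=cam(d); im=cv2.cvtColor(d["pixels"],cv2.COLOR_RGB2BGR)
    w,h=50,37
    out.append(cv2.resize(im[v-h:v+h,u-w:u+w],(400,296),interpolation=cv2.INTER_CUBIC))
    hsv=cv2.cvtColor(im,cv2.COLOR_BGR2HSV)
    if out and len(out) in (1,3):
        m=cv2.inRange(hsv,(8,180,150),(20,255,255)); m2=np.zeros_like(m); m2[v-h:v+h,u-w:u+w]=m[v-h:v+h,u-w:u+w]
        n,l,s,ce=cv2.connectedComponentsWithStats(m2); k=1+np.argmax(s[1:,4]); print(c,s[k],ce[k])
        p=np.argwhere(l==k)[:,::-1].astype(float)
        W=np.array([onplane(C,q,42)[:2] for q in p]); mu=W.mean(0); U,S,V=np.linalg.svd(W-mu,full_matrices=False); a=V[0]*np.sign(V[0,0]); e=(W-mu)@a
        print("centre",mu,"ang",np.degrees(np.arctan2(a[1],a[0])),"ext",e.min(),e.max(), "mid",mu+a*(e.min()+e.max())/2)
    if c=="scene": print("cam",-C[1].T@C[2])
cv2.imwrite("pics/crops.png",np.vstack([np.hstack(out[:2]),np.hstack(out[2:])]))
E
```

```text
scene [211 271  44  23 312] [233.09294872 281.75961538]
centre [422.99927437 199.97273526] ang 6.456320470640228 ext -49.777961495122845 50.99057056711674 mid [423.60173364 200.04091162]
cam [ 66.6041174  602.86381175 736.44706861]
cam [ 66.6041174  602.86381175 736.44706861]
top [190 220   6  30 124] [192.49193548 234.5       ]
centre [424.34638318 197.40308871] ang 6.388509439357115 ext -48.99159214140502 49.82382123383683 mid [424.75991376 197.44938962]
```

View pics/crops.png

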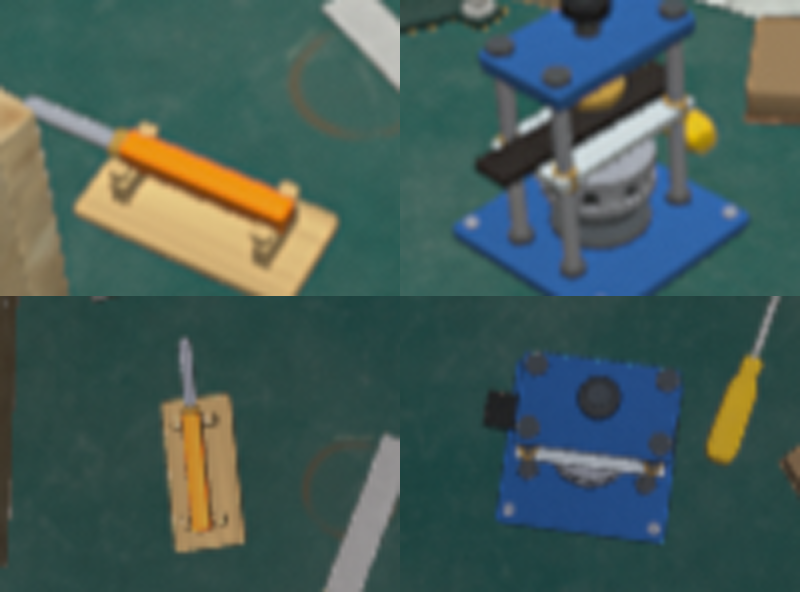

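Crops: the orange bar lies on its rest with its steel shank towards +x, the handle is 100 mm long, and it is the larger candidate, so the choice holds. The press shows its base corners at crop (498,522) and (663,542), and collar holes are visible at crop (590,198) and (628,190). Next I work out a view pose for the wrist camera.

Run:
```python
from h import *
from rig import manip
d=manip.get_image("top");C=cam(d)
f=lambda X,Y,z:onplane(C,((X-400)/4+230-.4,(Y-296)/4+135-.4),z)
a=f(498,522,14);b=f(663,542,14);print(a,b,b-a,np.linalg.norm(b-a))
ax=(a-b)[:2]/np.linalg.norm((a-b)[:2]) # press +y
x=np.array([ax[1],-ax[0]]);print("axis",(a+b)[:2]/2+75*x,"yaw",np.degrees(np.arctan2(x[1],x[0])))
for p in ((520,362),(680,378)): print(f(*p,168))
o=manip.observe();w=manip.get_image("wrist");print(np.round(w["mount"],3),w["fx"],w["cx"],w["cy"])
d=manip.get_image("scene");C=cam(d)
g=lambda X,Y,z:onplane(C,((X-400)/4+185-.4,Y/4+128-.4),z)
print(g(455,228,14),g(748,215,14))
print("hole",g(590,198,61),g(628,190,61))
```

```text
[575.5663874  -11.12697194  14.        ] [ 556.01920472 -155.45332187   14.        ] [ -19.54718269 -144.32634993    0.        ] 145.6440442839996
axis [640.11424393 -93.35604908] yaw -7.713057820322725
[676.12642103 -32.5073584  168.        ]
[ 661.52528123 -158.82290934  168.        ]
[[-0.00000e+00 -9.66000e-01 -2.60000e-01  6.97650e+01]
 [ 1.00000e+00 -0.00000e+00 -1.00000e-03 -1.35000e-01]
 [ 1.00000e-03 -2.60000e-01  9.66000e-01 -1.62317e+02]
 [ 0.00000e+00  0.00000e+00  0.00000e+00  1.00000e+00]] 293.0193300456479 255.24168809746274 196.71778949721525
[718.7393645  -26.97555399  14.        ] [ 555.77303051 -150.72131762   14.        ]
hole [621.67751339 -59.389445    61.        ] [605.60861943 -80.19852483  61.        ]
```

```bash
python3 -m inch '{"linear":[[0,0,0],[0,0,0],[0,0,0],[0,0,0],[0,0,0],[0,0,0],[0,0,0],[0,0,0],[0,0,0],[0,0,0]],"delta_rot":[[0,0,-0.123],[0,0,-0.123],[0,0,-0.123],[0,0,-0.123],[0,0,-0.123],[0,0,-0.123],[0,0,-0.123],[0,0,-0.123],[0,0,-0.123],[0,0,-0.123]],"hand":[8.7,8.7,8.7,8.7,8.7,8.7,8.7,8.7,8.7,8.7]}'
python3 -m inch '{"linear":[[0,0,0],[0,0,0],[0,0,0],[0,0,0],[0,0,0],[0,0,0],[0,0,0],[0,0,0],[0,0,0],[0,0,0]],"delta_rot":[[0,0,-0.123],[0,0,-0.123],[0,0,-0.123],[0,0,-0.123],[0,0,-0.123],[0,0,-0.123],[0,0,-0.123],[0,0,-0.123],[0,0,-0.123],[0,0,-0.123]],"hand":[8.7,8.7,8.7,8.7,8.7,8.7,8.7,8.7,8.7,8.7]}'
python3 -m inch '{"linear":[[-1.5,3.5,0.6],[-1.5,3.5,0.6],[-1.5,3.5,0.6],[-1.5,3.5,0.6],[-1.5,3.5,0.6],[-1.5,3.5,0.6],[-1.5,3.5,0.6]],"delta_rot":[[0,0,0],[0,0,0],[0,0,0],[0,0,0],[0,0,0],[0,0,-0.07],[0,0,0]],"hand":[8.7,8.7,8.7,8.7,8.7,8.7,8.7]}'; python3 -c "
from rig import manip
print(manip.observe()['joints'])"
```

```text
clock: 2.18
tcp_pos: [265.2, -538.2, 222.6]
eef_rot: [0.662, 0.749, 0.0, -0.0]
contact_force: [0.8, -0.2, -0.3]
finger_gap: 86.7
grip_force: 0.0
clock: 3.02
tcp_pos: [265.2, -538.2, 222.6]
eef_rot: [0.109, 0.994, 0.0, -0.0]
contact_force: [-0.2, -0.6, -0.2]
finger_gap: 86.8
grip_force: 0.0
clock: 3.6
tcp_pos: [420.6, -319.6, 180.4]
eef_rot: [0.075, 0.997, -0.0, 0.0]
contact_force: [0.5, -0.6, 0.3]
finger_gap: 87.1
grip_force: 0.0
[-7.14277225e-01 -1.07158421e-01  1.50243263e+00  8.46639822e-05
  1.74573149e+00 -2.13442319e+00]
```

```bash
python3 -m inch '{"linear":[[-1.1,3.6,0.6],[-1.1,3.6,0.6],[-1.1,3.6,0.6],[-1.1,3.6,0.6],[-1.1,3.6,0.6],[-1.1,3.6,0.6],[-1.1,3.6,0.4]],"delta_rot":[[0,0,0],[0,0,0],[0,0,0],[0,0,0],[0,0,0],[0,0,0],[0,0,0]],"hand":[8.7,8.7,8.7,8.7,8.7,8.7,8.7]}'
python3 -m inch '{"linear":[[0,0,0],[0,0,0],[0,0,0],[0,0,0],[0,0,0],[0,0,0],[0,0,0]],"delta_rot":[[0,-0.122,0],[0,-0.122,0],[0,-0.122,0],[0,-0.122,0],[0,-0.122,0],[0,0,0],[0,0,0]],"hand":[8.7,8.7,8.7,8.7,8.7,8.7,8.7]}'
python3 - <<'E'
from h import *
from rig import manip
o=manip.observe();w=manip.get_image("wrist");print(o["joints"],o["tcp_pos"],o["eef_rot"])
import pickle;pickle.dump((o,w),open("v1.pkl","wb"))
cv2.imwrite("pics/w1.png",cv2.resize(cv2.cvtColor(w["pixels"],cv2.COLOR_RGB2BGR)[::-1,::-1],(800,600),interpolation=cv2.INTER_CUBIC))
E
```

```text
clock: 4.18
tcp_pos: [534.8, -82.0, 140.2]
eef_rot: [0.077, 0.997, -0.0, -0.0]
contact_force: [0.3, -1.1, 0.2]
finger_gap: 87.2
grip_force: 0.0
clock: 4.77
tcp_pos: [532.7, -83.6, 139.2]
eef_rot: [0.073, 0.952, -0.023, 0.298]
contact_force: [0.9, 0.1, 0.1]
finger_gap: 86.9
grip_force: 0.0
[-0.25690548 -0.6582723   2.10272446  0.06606125  1.09383685 -1.68565069] [532.6798379  -83.6042462  139.19211462] [ 0.07346992  0.95151135 -0.02291882  0.29783056]
```

View pics/w1.png

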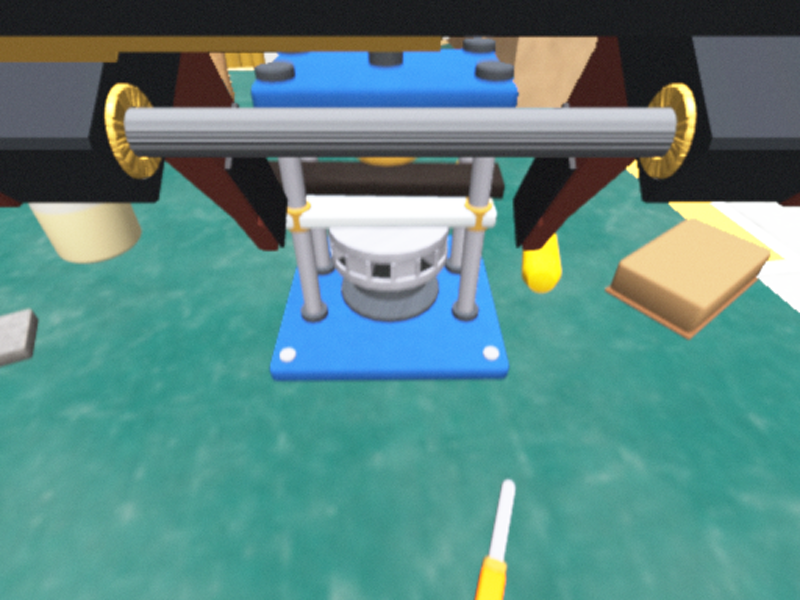

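The view shows the press square on. The front holes are at about (341,262), (382,270) and (430,264), the base's front corners at (272,372) and (507,372), and the post feet at (313,311) and (466,311). One zoomed crop for accurate pixels.

Run:
```python
import cv2
im=cv2.imread("pics/w1.png")
c=im[195:395,260:525]; cv2.imwrite("pics/w1c.png",cv2.resize(c,(795,600),interpolation=cv2.INTER_CUBIC))
```

```text
(no output)
```

View pics/w1c.png

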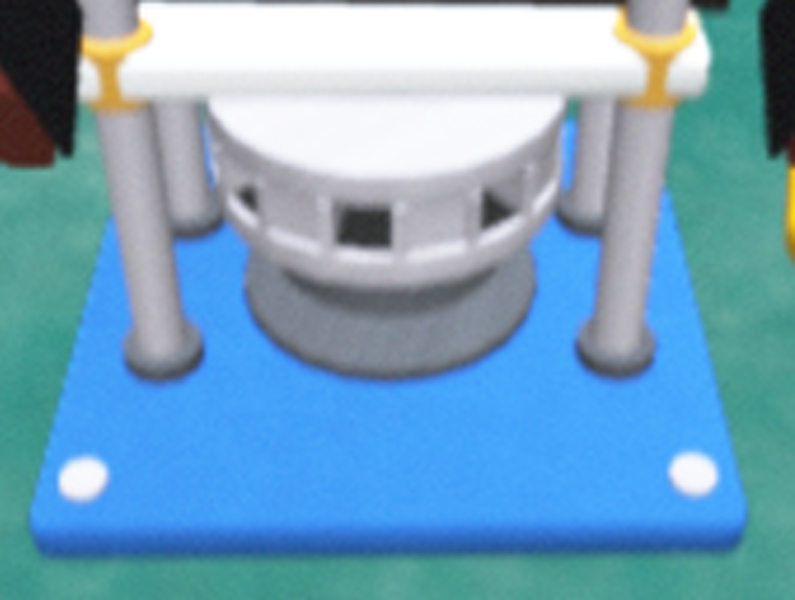

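Run:
```python
from h import *
import pickle
from scipy.optimize import least_squares
o,w=pickle.load(open("v1.pkl","rb")); C=cam(w,o)
px=lambda X,Y:(511-((X+.5)/3+260)/1.5625+.5-0, 383-((Y+.5)/3+195)/1.5625+.5)
obs=[((-75,75,14),(38,528)),((-75,-75,14),(742,523)),((-26,52,18),(162,345)),((-26,-52,18),(616,342)),((-26,52,75),(126,130)),((-26,-52,75),(643,130)),("h",0,(364,228)),("h",1,(499,210)),("h",-1,(240,200))]
uv=np.array([px(*q[-1]) for q in obs])
def model(p):
    x,y,yaw,ph,dp,dr=p; P=[]
    for q in obs:
        if q[0]=="h":
            a=np.pi+ph+q[1]*np.pi/4; P.append((40*np.cos(a),40*np.sin(a),61))
        else: P.append(q[0])
    P=R.from_euler("z",yaw).apply(np.array(P,float))+[x,y,0]
    K,r,t=C
    return proj((K,R.from_rotvec([dp,dr,0]).as_matrix()@r,R.from_rotvec([dp,dr,0]).as_matrix()@t),P)
s=least_squares(lambda p:np.r_[(model(p)-uv).ravel(),p[4]/.004,p[5]/.004],[636,-92,-.12,0,0,0],loss="soft_l1")
J=np.linalg.inv(s.jac.T@s.jac)
print(s.x,np.degrees(s.x[2:4]),"sd",np.sqrt(np.diag(J))*.7); print(np.round(model(s.x)-uv,1))
```

```text
[ 6.40617204e+02 -9.30444649e+01 -1.45242284e-01 -1.11212682e-01
 -4.80504368e-04 -1.20977255e-04] [-8.32176987 -6.37201728] sd [1.22372173 0.96682597 0.01013071 0.01857821 0.00254003 0.00277795]
[[ 3.6  1. ]
 [-2.2  1.2]
 [-0.2 -0.2]
 [ 0.3 -0.2]
 [-0.6 -2. ]
 [ 0.7 -1.4]
 [ 0.2 -1.3]
 [-1.5  0.5]
 [ 0.5  1.8]]
```

```bash
python3 -m inch '{"linear":[[0,0,0],[0,0,0],[0,0,0],[0,0,0],[0,0,0]],"delta_rot":[[0,0.122,0],[0,0.122,0],[0,0.122,0],[0,0.122,0],[0,0.122,0]],"hand":[8.7,8.7,8.7,8.7,8.7]}'
python3 -m inch '{"linear":[[1.9,3.3,0.5],[1.9,3.3,0.5],[1.9,3.3,0.5],[1.9,3.3,0.5],[1.9,3.3,0.5],[1.9,3.3,0.5],[1.9,3.3,0.5],[1.9,3.3,0.4],[0,0,0]],"delta_rot":[[0,0,0],[0,0,0],[0,0,0],[0,0,0],[0,0,0],[0,0,-0.088],[0,0,-0.088],[0,0,-0.088],[0,0,0]],"hand":[8.7,8.7,8.7,8.7,8.7,6,6,6,6]}'
cat > bar.py <<'E'
from h import *
from rig import manip
def bar(z,name=None):
    o=manip.observe();w=manip.get_image("wrist");C=cam(w,o)
    im=cv2.cvtColor(w["pixels"],cv2.COLOR_RGB2BGR)
    if name: cv2.imwrite(name,cv2.resize(im[::-1,::-1],(640,480)))
    m=cv2.inRange(cv2.cvtColor(im,cv2.COLOR_BGR2HSV),(7,170,130),(19,255,255))
    n,l,s,ce=cv2.connectedComponentsWithStats(m);k=1+np.argmax(s[1:,4])
    W=np.array([onplane(C,q,z)[:2] for q in np.argwhere(l==k)[:,::-1].astype(float)])
    (cx,cy),(a,b),ang=cv2.minAreaRect(W.astype(np.float32)); p=cv2.boxPoints(((cx,cy),(a,b),ang))
    e=p[1]-p[0] if np.linalg.norm(p[1]-p[0])>np.linalg.norm(p[2]-p[1]) else p[2]-p[1]
    e=e*np.sign(e[0]); print("bar",s[k],(cx,cy),sorted((a,b)),"yaw",np.degrees(np.arctan2(e[1],e[0])),"med",np.median(W,0))
    x=R.from_quat(o["eef_rot"]).as_matrix(); print("tcp",o["tcp_pos"],"toolx",np.degrees(np.arctan2(x[1,0],x[0,0])),"j",np.round(o["joints"],2)); return o,w
E
python3 -c "
from bar import *
bar(44,'pics/w2.png')"
```

```text
clock: 5.23
tcp_pos: [538.1, -84.8, 143.9]
eef_rot: [0.077, 0.997, -0.0, -0.002]
contact_force: [0.2, 0.4, 0.6]
finger_gap: 86.9
grip_force: 0.0
clock: 5.98
tcp_pos: [415.2, 201.8, 103.0]
eef_rot: [-0.06, 0.998, 0.001, -0.001]
contact_force: [-0.4, -0.3, 0.4]
finger_gap: 63.8
grip_force: 0.0
bar [239 158  20 115 273] (420.8822326660156, 197.0771026611328) [15.28886604309082, 95.65966796875] yaw 7.023079 med [399.57421566 199.93656556]
tcp [415.18370072 201.75679544 103.01984121] toolx -173.09298099126266 j [ 0.38 -0.28  1.79  0.    1.63 -1.31]
```

View pics/w2.png

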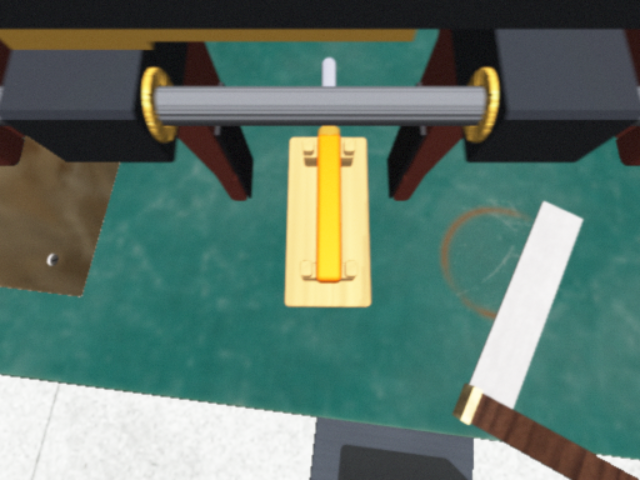

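The picture shows the bar lying centred on its rest, handle at display (329,205) and shank at (329,72), and the fingers straddle it. Going down to grasp.

```bash
python3 -m inch '{"linear":[[-0.7,-0.5,2.5],[0,0,3.0],[0,0,2.5],[0,0,0.6],[0,0,0]],"delta_rot":[[0,0,0],[0,0,0],[0,0,0],[0,0,0],[0,0,0]],"hand":[5,5,5,5,5]}' 45
python3 -m inch '{"linear":[[0,0,0],[0,0,0],[0,0,0],[0,0,0],[0,0,0],[0,0,0],[0,0,0],[0,0,0]],"delta_rot":[[0,0,0],[0,0,0],[0,0,0],[0,0,0],[0,0,0],[0,0,0],[0,0,0],[0,0,0]],"hand":[1.2,1.2,1.2,1.2,1.2,1.2,1.2,1.2]}' 45
python3 -c "
from rig import manip
o=manip.observe();print({k:o[k].round(4) if hasattr(o[k],'round') else o[k] for k in ('tcp_pos','eef_rot','contact_force','torque')})"
```

```text
clock: 6.45
tcp_pos: [423.8, 190.8, 14.6]
eef_rot: [-0.054, 0.999, -0.001, -0.002]
contact_force: [0.3, -0.3, 0.1]
finger_gap: 50.1
grip_force: 0.0
clock: 7.12
tcp_pos: [423.6, 195.5, 17.3]
eef_rot: [-0.056, 0.998, 0.004, 0.002]
contact_force: [0.5, 12.7, 0.4]
finger_gap: 15.7
grip_force: 45.0
{'tcp_pos': array([423.6396, 195.5253,  17.3203]), 'eef_rot': array([-0.0559,  0.9984,  0.0039,  0.0016]), 'contact_force': array([ 0.5208, 12.6883,  0.4469]), 'torque': array([ 2.1749, -0.0911,  0.0894])}
```

```bash
python3 -m inch '{"linear":[[0,0.45,0],[0,0,0],[0,0,0]],"delta_rot":[[0,0,0],[0,0,0],[0,0,0]],"hand":[1.2,1.2,1.2]}' 45
python3 -m inch '{"linear":[[0,0,-1.5],[0,0,-3],[0,0,-3],[0,0,-2],[0,0,0],[0,0,0],[0,0,0]],"delta_rot":[[0,0,0],[0,0,0],[0,0,0],[0,0,0],[0,0,0],[0,0,0],[0,0,0]],"hand":[1.2,1.2,1.2,1.2,1.2,1.2,1.2]}' 45
python3 -c "
from bar import *
o,w=bar(130)
print({k:o[k].round(4) if hasattr(o[k],'round') else o[k] for k in ('eef_rot','contact_force','torque')})
p=proj(cam(w,o),np.array([[o['tcp_pos'][0]+115,o['tcp_pos'][1]+12,o['tcp_pos'][2]+19]]));print(p)"
```

```text
clock: 7.37
tcp_pos: [423.4, 197.1, 17.2]
eef_rot: [-0.055, 0.998, 0.001, 0.001]
contact_force: [0.0, 3.4, 5.3]
finger_gap: 15.7
grip_force: 45.0
clock: 7.95
tcp_pos: [421.8, 195.8, 108.7]
eef_rot: [-0.055, 0.998, -0.0, -0.001]
contact_force: [0.2, 0.3, -2.1]
finger_gap: 15.9
grip_force: 45.0
bar [239 163  33 121 668] (403.8688049316406, 193.66065979003906) [16.44474983215332, 65.11942291259766] yaw 6.2840695 med [398.04020286 191.92844137]
tcp [421.79326552 195.81718138 108.69506072] toolx -173.69385814588654 j [ 0.36 -0.27  1.77 -0.    1.64 -1.32]
{'eef_rot': array([-5.500e-02,  9.985e-01, -5.000e-04, -1.300e-03]), 'contact_force': array([ 0.1524,  0.3157, -2.1467]), 'torque': array([ 0.0538, -0.0988,  0.0263])}
[[254.30582121 422.6632084 ]]
```

```bash
python3 -m inch '{"linear":[[0.2,-2.5,0],[0.2,-3.9,0],[0.2,-3.9,0],[0.2,-3.9,0],[0.2,-3.9,0],[0.2,-3.9,0],[0.3,-3.9,0],[0.3,-3.9,0],[0.3,-3.9,0],[0.3,-3.7,0]],"delta_rot":[[0,0,0],[0,0,0],[0,0,0],[0,0,0],[0,0,0],[0,0,0],[0,0,0],[0,0,0],[0,0,0],[0,0,0]],"hand":[1.2,1.2,1.2,1.2,1.2,1.2,1.2,1.2,1.2,1.2]}' 45
python3 -m inch '{"linear":[[0,0,1.5],[0,0,1.5],[0,0,1.5],[0,0,1.5],[0,0,0],[0,0,0],[0,0,0],[0,0,0]],"delta_rot":[[0,0,-0.1],[0,0,-0.11],[0,0,-0.11],[0,0,-0.1],[0,0,0],[0,0,0],[0,0,0],[0,0,0]],"hand":[1.2,1.2,1.2,1.2,1.2,1.2,1.2,1.2]}' 45
cat > go.py <<'E'
from h import *
from rig import manip
import sys
def state(o=None):
    o=o or manip.observe(); M=R.from_quat(o["eef_rot"]).as_matrix()
    return o,M
def to(r,w_ang,z,ax=(640,-93)):
    o,M=state(); a=np.radians(w_ang); T=np.array([ax[0]+r*np.cos(a),ax[1]+r*np.sin(a),z])
    tx=np.degrees(np.arctan2(M[1,0],M[0,0]))%360
    print("tcp",o["tcp_pos"].round(1),"toolx",round(tx,2),"tilt",M[:,2].round(4),"F",o["contact_force"].round(2),"M",o["torque"].round(3),"clk",o["clock"])
    print("lin cm",(M.T@(T-o["tcp_pos"])/10).round(3),"rz",round(-np.radians(w_ang-tx),4))
if __name__=="__main__": to(*map(float,sys.argv[1:4]),ax=tuple(map(float,sys.argv[4:6])) or (640,-93))
E
python3 go.py 172 210.3 42
```

```text
clock: 8.83
tcp_pos: [438.5, -179.9, 108.4]
eef_rot: [-0.055, 0.998, 0.001, -0.001]
contact_force: [1.3, -0.1, -1.7]
finger_gap: 15.7
grip_force: 45.0
clock: 9.5
tcp_pos: [440.3, -178.3, 51.5]
eef_rot: [-0.261, 0.965, -0.0, 0.0]
contact_force: [0.2, -0.0, -0.9]
finger_gap: 15.4
grip_force: 45.0
tcp [ 440.3 -178.3   51.5] toolx 210.27 tilt [ 1.1e-03 -6.0e-04 -1.0e+00] F [ 0.17 -0.03 -0.91] M [ 0.082 -0.154  0.048] clk 9.5
lin cm [-4.343 -2.711  0.953] rz -0.0005
```

```bash
python3 -m inch '{"linear":[[0,-2.7,0.9],[-2.0,0,0],[-2.3,0,0],[0,0,0],[0,0,0],[0,0,0]],"delta_rot":[[0,0,0],[0,0,0],[0,0,0],[0,0,0],[0,0,0],[0,0,0]],"hand":[1.2,1.2,1.2,1.2,1.2,1.2]}' 45
python3 go.py 172 210.3 42
python3 - <<'E'
from h import *
from rig import manip
d=manip.get_image("scene");im=cv2.cvtColor(d["pixels"],cv2.COLOR_RGB2BGR)
a=cv2.resize(im[125:205,190:300],(550,400),interpolation=cv2.INTER_CUBIC)
o=manip.observe();w=manip.get_image("wrist");import pickle;pickle.dump((o,w,d),open("v2.pkl","wb"))
b=cv2.resize(cv2.cvtColor(w["pixels"],cv2.COLOR_RGB2BGR)[::-1,::-1][:200],(0,0),fx=.48,fy=.5)
b=cv2.resize(cv2.cvtColor(w["pixels"],cv2.COLOR_RGB2BGR)[::-1,::-1],(250,188))
out=np.zeros((400,800,3),np.uint8);out[:,:550]=a;out[:188,550:]=b;cv2.imwrite("pics/ins.png",out)
E
```

```text
clock: 10.0
tcp_pos: [490.5, -179.8, 42.2]
eef_rot: [-0.262, 0.965, -0.0, 0.0]
contact_force: [-0.6, 0.1, -1.8]
finger_gap: 15.5
grip_force: 45.0
tcp [ 490.5 -179.8   42.2] toolx 210.37 tilt [ 2.e-04 -6.e-04 -1.e+00] F [-0.62  0.11 -1.83] M [ 0.093 -0.089  0.048] clk 10.0
lin cm [-0.086 -0.043  0.015] rz 0.0013
```

View pics/ins.png

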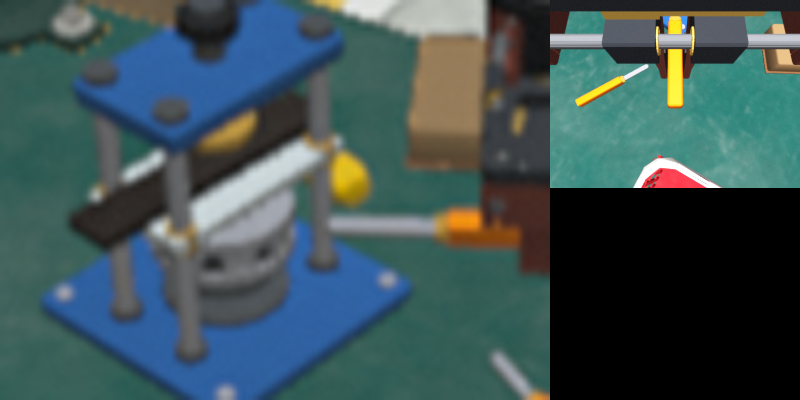

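The bar is held straight, and its tip shows at crop (330,225), i.e. scene (256,170), next to the right front post. I compare that with the projected model.

Run:
```python
from h import *
import pickle
o,w,d=pickle.load(open("v2.pkl","rb"));C=cam(d)
def P(x,y,yaw,pts): return R.from_euler("z",np.radians(yaw)).apply(np.array(pts,float))+[x,y,0]
cr=lambda q:((q-[190,125])*5+2.5).round(0).tolist()
for pr in ((640,-93,-8.3),(637,-92,-7)):
    print(pr,cr(proj(C,P(*pr,[(-75,-75,14),(75,75,14),(-75,75,14),(-26,-52,14),(-26,52,14),(-38,-63,168),(-38,63,168),(38,63,168)]))))
t=o["tcp_pos"]+[0,0,19];a=np.radians(210.37-180);u=np.array([np.cos(a),np.sin(a),0])
print("bar tip",cr(proj(C,[t+113.5*u,t+50*u])))
for yaw,ax in ((-8.3,(640,-93)),):
    for ph in (-6.37-45,-6.37,-6.37+45):
        b=np.radians(180+ph+yaw); print("hole",ph,cr(proj(C,[[ax[0]+40*np.cos(b),ax[1]+40*np.sin(b),61]])))
```

```text
(640, -93, -8.3) [[417.0, 279.0], [39.0, 294.0], [227.0, 414.0], [326.0, 263.0], [194.0, 352.0], [350.0, 30.0], [174.0, 134.0], [71.0, 77.0]]
(637, -92, -7) [[420.0, 280.0], [41.0, 300.0], [235.0, 417.0], [328.0, 264.0], [199.0, 356.0], [352.0, 31.0], [181.0, 137.0], [75.0, 82.0]]
bar tip [[332.0, 223.0], [449.0, 227.0]]
hole -51.37 [[215.0, 265.0]]
hole -6.37 [[270.0, 253.0]]
hole 38.63 [[297.0, 222.0]]
```

```bash
python3 -m inch '{"linear":[[-0.8,0,0],[-0.8,0,0],[-0.6,0,0],[0,0,0],[0,0,0]],"delta_rot":[[0,0,0],[0,0,0],[0,0,0],[0,0,0],[0,0,0]],"hand":[1.2,1.2,1.2,1.2,1.2]}' 45
python3 go.py 150 210.3 42
```

```text
clock: 10.52
tcp_pos: [509.9, -168.2, 41.5]
eef_rot: [-0.262, 0.965, 0.0, -0.0]
contact_force: [0.6, -0.6, -1.4]
finger_gap: 15.5
grip_force: 45.0
tcp [ 509.9 -168.2   41.5] toolx 210.42 tilt [-3.e-04  0.e+00 -1.e+00] F [ 0.62 -0.56 -1.37] M [ 0.123 -0.109  0.041] clk 10.5167
lin cm [-0.029 -0.068 -0.046] rz 0.0022
```

```bash
python3 -m inch '{"linear":[[-0.3,-0.05,-0.05],[-0.4,0,0],[-0.3,0,0],[0,0,0],[0,0,0]],"delta_rot":[[0,0,0],[0,0,0],[0,0,0],[0,0,0],[0,0,0]],"hand":[1.2,1.2,1.2,1.2,1.2]}' 45
python3 go.py 134 210.3 42
```

```text
clock: 10.93
tcp_pos: [518.6, -163.8, 42.1]
eef_rot: [-0.262, 0.965, 0.0, -0.0]
contact_force: [0.1, -0.2, -1.6]
finger_gap: 15.9
grip_force: 45.0
tcp [ 518.6 -163.8   42.1] toolx 210.4 tilt [-1.e-04  0.e+00 -1.e+00] F [ 0.12 -0.19 -1.55] M [ 0.053 -0.073 -0.001] clk 10.9333
lin cm [-0.656 -0.009  0.008] rz 0.0017
```

```bash
python3 -m inch '{"linear":[[-0.4,0,0],[-0.3,0,0],[0,0,0],[0,0,0]],"delta_rot":[[0,0,0],[0,0,0],[0,0,0],[0,0,0]],"hand":[1.2,1.2,1.2,1.2]}' 45
python3 go.py 134 210.3 42; python3 go.py 134 202 42
```

```text
clock: 11.27
tcp_pos: [524.6, -160.3, 42.1]
eef_rot: [-0.262, 0.965, 0.0, -0.0]
contact_force: [-0.7, -1.5, -1.8]
finger_gap: 15.6
grip_force: 45.0
tcp [ 524.6 -160.3   42.1] toolx 210.4 tilt [-1.e-04  1.e-04 -1.e+00] F [-0.74 -1.53 -1.84] M [ 0.093 -0.15   0.02 ] clk 11.2667
lin cm [ 0.045 -0.012  0.01 ] rz 0.0017
tcp [ 524.6 -160.3   42.1] toolx 210.4 tilt [-1.e-04  1.e-04 -1.e+00] F [-0.74 -1.53 -1.84] M [ 0.093 -0.15   0.02 ] clk 11.2667
lin cm [-0.098  1.923  0.011] rz 0.1465
```

```bash
cat > feel.py <<'E'
from h import *
from rig import manip
import sys
ax=np.array([640,-93.]);n=int(sys.argv[1]) if len(sys.argv)>1 else 0
t=[];F=[];Mz=[]
for i in range(n+1):
    if i: manip.get_image("wrist")
    o=manip.observe();p=o["tcp_pos"][:2]-ax;f=o["contact_force"];M=R.from_quat(o["eef_rot"]).as_matrix()
    Mz.append(o["torque"][2]);F.append(M.T@f);t.append(o["torque"][2]+(p[0]*f[1]-p[1]*f[0])/1000)
print(f"pos ang {np.degrees(np.arctan2(p[1],p[0]))%360:.2f} toolx {np.degrees(np.arctan2(M[1,0],M[0,0]))%360:.2f} r {np.hypot(*p):.1f} z {o['tcp_pos'][2]:.1f} tau {np.mean(t):.3f} +- {np.std(t):.3f} Mz {np.mean(Mz):.3f} Ftool {np.mean(F,0).round(2)} j6 {o['joints'][5]:.2f} clk {o['clock']:.2f}")
E
python3 feel.py 4
python3 -m inch '{"linear":[[0,0.53,0],[0,0.53,0],[0,0.53,0],[0,0.53,0],[0,0.53,0]],"delta_rot":[[0,0,0.04],[0,0,0.04],[0,0,0.04],[0,0,0.04],[0,0,0.04]],"hand":[1.2,1.2,1.2,1.2,1.2]}' 45 >/dev/null
python3 feel.py 4
```

```text
pos ang 210.28 toolx 210.37 r 133.8 z 42.1 tau 0.023 +- 0.096 Mz -0.007 Ftool [ 0.37 -0.23  1.73] j6 -2.46 clk 11.47
pos ang 200.12 toolx 198.75 r 134.4 z 42.9 tau 0.400 +- 0.035 Mz -0.895 Ftool [ 0.02 -9.62  2.85] j6 -2.22 clk 12.08
```

```bash
python3 -m inch '{"linear":[[-0.02,0.9,0],[-0.02,0.67,0],[-0.02,0.67,0],[-0.02,0.67,0],[-0.02,0.67,0],[-0.02,0.67,0],[-0.02,0.67,0],[-0.02,0.67,0],[-0.02,0.67,0],[-0.02,0.67,0]],"delta_rot":[[0,0,0.05],[0,0,0.05],[0,0,0.05],[0,0,0.05],[0,0,0.05],[0,0,0.05],[0,0,0.05],[0,0,0.05],[0,0,0.05],[0,0,0.05]],"hand":[1.2,1.2,1.2,1.2,1.2,1.2,1.2,1.2,1.2,1.2]}' 45 |tail -4
python3 feel.py 4
```

```text
eef_rot: [0.088, 0.996, -0.003, 0.0]
contact_force: [-0.9, -10.9, -2.0]
finger_gap: 15.8
grip_force: 46.0
pos ang 170.82 toolx 170.06 r 134.7 z 42.4 tau 0.444 +- 0.047 Mz -1.080 Ftool [ -0.7  -11.3    2.02] j6 -1.60 clk 13.12
```

```bash
python3 -m inch '{"linear":[[-0.03,0.67,0],[-0.03,0.67,0],[-0.03,0.67,0],[-0.03,0.67,0],[-0.02,0.67,0],[-0.02,0.67,0],[-0.02,0.67,0],[-0.02,0.67,0]],"delta_rot":[[0,0,0.05],[0,0,0.05],[0,0,0.05],[0,0,0.05],[0,0,0.05],[0,0,0.05],[0,0,0.05],[0,0,0.05]],"hand":[1.2,1.2,1.2,1.2,1.2,1.2,1.2,1.2]}' 45 >/dev/null
python3 feel.py 4
python3 -m inch '{"linear":[[-0.02,0.54,0],[-0.02,0.54,0],[-0.02,0.54,0],[-0.02,0.54,0]],"delta_rot":[[0,0,0.04],[0,0,0.04],[0,0,0.04],[0,0,0.04]],"hand":[1.2,1.2,1.2,1.2]}' 45 >/dev/null
python3 feel.py 6
```

```text
pos ang 148.01 toolx 147.15 r 134.8 z 41.6 tau 0.425 +- 0.030 Mz -1.047 Ftool [ -0.56 -10.91   0.37] j6 -1.10 clk 13.98
pos ang 138.90 toolx 137.98 r 134.9 z 41.4 tau 0.442 +- 0.059 Mz -1.026 Ftool [  0.71 -10.9    0.14] j6 -0.91 clk 14.62
```

```bash
python3 -m inch '{"linear":[[-0.02,0.6,-0.03],[-0.02,0.6,-0.03],[-0.02,0.6,0],[-0.02,0.6,0],[-0.02,0.6,0]],"delta_rot":[[0,0,0.044],[0,0,0.044],[0,0,0.044],[0,0,0.044],[0,0,0.044]],"hand":[1.2,1.2,1.2,1.2,1.2]}' 45 >/dev/null
python3 feel.py 6
```

```text
pos ang 126.21 toolx 125.40 r 135.0 z 41.5 tau 0.467 +- 0.114 Mz -1.053 Ftool [  1.06 -11.27   0.43] j6 -0.65 clk 15.33
```

```bash
python3 -m inch '{"linear":[[-0.04,0.33,-0.03],[-0.04,0.33,0]],"delta_rot":[[0,0,0.025],[0,0,0.025]],"hand":[1.2,1.2]}' 45 >/dev/null
python3 feel.py 4
python3 -m inch '{"linear":[[0,-0.3,0],[0,-0.3,0],[0,0,0],[0,0,0]],"delta_rot":[[0,0,0],[0,0,0],[0,0,0],[0,0,0]],"hand":[1.2,1.2,1.2,1.2]}' 45 >/dev/null
python3 feel.py 3
```

```text
pos ang 123.43 toolx 122.55 r 135.0 z 41.6 tau 0.426 +- 0.085 Mz -1.084 Ftool [  3.18 -11.24   0.26] j6 -0.59 clk 15.70
pos ang 124.76 toolx 122.70 r 134.9 z 42.5 tau 0.179 +- 0.007 Mz -0.382 Ftool [ 2.75 -4.26  2.37] j6 -0.60 clk 16.18
```

```bash
python3 -m inch '{"linear":[[0,-0.2,0],[0,0,0],[0,0,0]],"delta_rot":[[0,0,0],[0,0,0],[0,0,0]],"hand":[1.2,1.2,1.2]}' 45 >/dev/null
python3 feel.py 3
python3 -m inch '{"linear":[[0.8,0,0],[0.8,0,0],[0,0,0]],"delta_rot":[[0,0,0],[0,0,0],[0,0,0]],"hand":[1.2,1.2,1.2]}' 45 >/dev/null
python3 feel.py 3
python3 -m inch '{"linear":[[1.0,0,0],[1.5,0,0],[1.2,0,0],[0,0,0],[0,0,0]],"delta_rot":[[0,0,0],[0,0,0],[0,0,0],[0,0,0],[0,0,0]],"hand":[1.2,1.2,1.2,1.2,1.2]}' 45 >/dev/null
python3 feel.py 2
python3 - <<'E'
from h import *
from rig import manip
import pickle
d=manip.get_image("scene");im=cv2.cvtColor(d["pixels"],cv2.COLOR_RGB2BGR)
a=cv2.resize(im[130:210,185:285],(500,400),interpolation=cv2.INTER_CUBIC)
o=manip.observe();w=manip.get_image("wrist");pickle.dump((o,w,d),open("v3.pkl","wb"))
b=cv2.resize(cv2.cvtColor(w["pixels"],cv2.COLOR_RGB2BGR)[::-1,::-1][:240,136:376],(300,300))
out=np.zeros((400,800,3),np.uint8);out[:,:500]=a;out[:300,500:]=b;cv2.imwrite("pics/ins2.png",out)
E
```

```text
pos ang 125.24 toolx 122.74 r 134.9 z 42.9 tau 0.066 +- 0.084 Mz -0.013 Ftool [ 2.59 -0.7   3.58] j6 -0.60 clk 16.58
pos ang 124.98 toolx 122.75 r 150.6 z 43.5 tau 0.025 +- 0.089 Mz -0.112 Ftool [ 0.73 -0.94  2.3 ] j6 -0.58 clk 16.98
pos ang 124.55 toolx 122.75 r 187.6 z 43.2 tau 0.016 +- 0.106 Mz -0.008 Ftool [ 0.03 -0.13  1.97] j6 -0.52 clk 17.50
```

View pics/ins2.png

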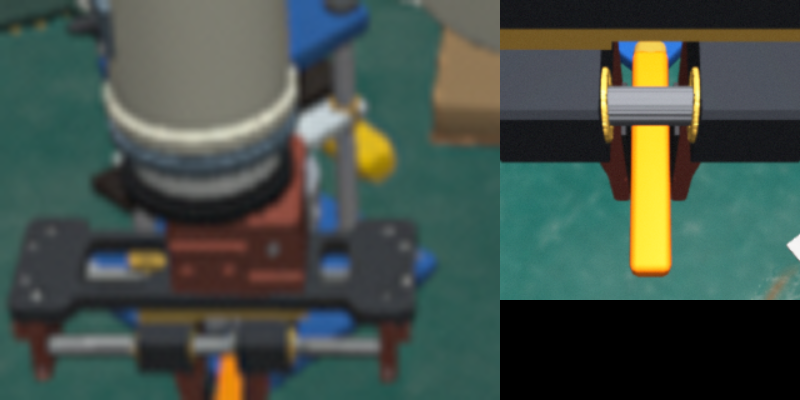

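```bash
cat > inhand.py <<'E'
from h import *
def inhand(o,w):
    K,r,t=cam(w,o);im=cv2.cvtColor(w["pixels"],cv2.COLOR_RGB2BGR)
    m=cv2.inRange(cv2.cvtColor(im,cv2.COLOR_BGR2HSV),(7,170,130),(24,255,255));n,l,s,c=cv2.connectedComponentsWithStats(m)
    k=l[int(s[0,3])-1 and 100:175,240:275];k=np.bincount(k[k>0]).argmax()
    M=R.from_quat(o["eef_rot"]).as_matrix();rows=[]
    z=o["tcp_pos"][2]+27
    for v in range(s[k,1]+6,s[k,1]+s[k,3]-4,3):
        u=np.where(l[v]==k)[0]
        q=[M.T@(onplane((K,r,t),(x,v),z)-o["tcp_pos"]) for x in (u.min()-.5,u.max()+.5)];rows.append([(q[0][0]+q[1][0])/2,(q[0][1]+q[1][1])/2,abs(q[0][1]-q[1][1])])
    a=np.array(rows);a=a[a[:,2]>13];f=np.polyfit(a[:,0],a[:,1],1);print("ang in tool deg",np.degrees(f[0]),"y at grip",f[1],"x range",a[:,0].min(),a[:,0].max(),"w",np.median(a[:,2]))
E
python3 - <<'E'
import pickle
from inhand import *
for f in ("v2.pkl","v3.pkl"):
    o,w,d=pickle.load(open(f,"rb"));inhand(o,w)
E
```

```text
ang in tool deg 0.0711423871554043 y at grip 0.23604468533794265 x range -7.604470424409682 48.65707463752004 w 15.638150425415859
ang in tool deg 0.03688884890999207 y at grip -1.0813303831591325 x range -8.112816503371725 48.12391212490786 w 15.633084363605777
```

The bar sits straight in the hand, centred at crop (650,160), but the arm hides the collar from the scene camera. I swing back around the front to the next insertion side and compare the hole phase there.

```bash
python3 -m inch '{"linear":[[2,0,0.1],[-0.3,-2.5,0],[-0.4,-2.5,0],[-0.4,-2.45,0],[-0.4,-2.4,0],[-0.4,-2.4,0],[-0.4,-2.35,0],[-0.4,-2.3,0]],"delta_rot":[[0,0,0],[0,0,-0.122],[0,0,-0.122],[0,0,-0.122],[0,0,-0.122],[0,0,-0.122],[0,0,-0.122],[0,0,-0.122]],"hand":[1.2,1.2,1.2,1.2,1.2,1.2,1.2,1.2]}' 45 >/dev/null
python3 feel.py
python3 -m inch '{"linear":[[-0.4,-2.3,0],[-0.4,-2.25,0],[-0.4,-2.2,0],[-0.4,-2.2,0],[-0.4,-2.15,0],[-0.2,-2.1,0],[0,0,0],[0,0,0],[0,0,0],[0,0,0]],"delta_rot":[[0,0,-0.122],[0,0,-0.122],[0,0,-0.122],[0,0,-0.122],[0,0,-0.122],[0,0,-0.122],[0,0,0],[0,0,0],[0,0,0],[0,0,0]],"hand":[1.2,1.2,1.2,1.2,1.2,1.2,1.2,1.2,1.2,1.2]}' 45 >/dev/null
python3 feel.py
python3 - <<'E'
from h import *
from rig import manip
import pickle
from inhand import inhand
d=manip.get_image("scene");o=manip.observe();w=manip.get_image("wrist");pickle.dump((o,w,d),open("v4.pkl","wb"))
inhand(o,w)
d0=pickle.load(open("v2.pkl","rb"))[2]
f=lambda d:cv2.resize(cv2.cvtColor(d["pixels"],cv2.COLOR_RGB2BGR)[160:192,215:255],(400,320),interpolation=cv2.INTER_CUBIC)
cv2.imwrite("pics/cmp.png",np.hstack([f(d0),f(d)]))
E
```

```text
pos ang 173.24 toolx 171.97 r 195.9 z 42.2 tau 0.067 +- 0.000 Mz 0.010 Ftool [ 0.35 -0.3   2.36] j6 -1.66 clk 18.27
pos ang 213.07 toolx 213.51 r 182.9 z 41.9 tau 0.004 +- 0.000 Mz 0.038 Ftool [-0.    0.18  1.93] j6 -2.60 clk 19.10
ang in tool deg 0.04606478674247761 y at grip 0.2973150730474109 x range -7.628399809681426 48.63608947712132 w 15.67044231032295
```

View pics/cmp.png

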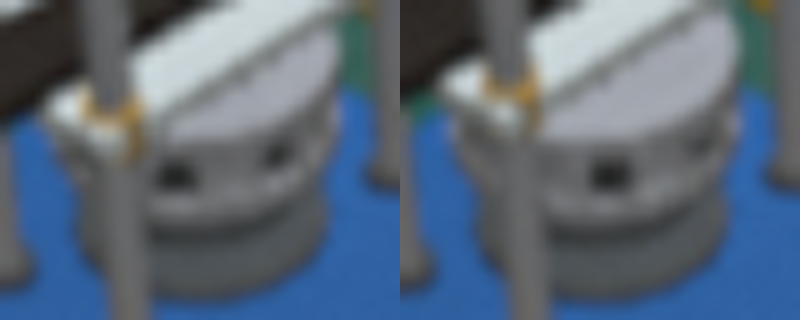

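Left (before): holes at (180,175) and (277,155). Right (now): holes at (212,175) and (305,145). That is about 13.4° to the right, so the collar has really turned about 76.6° (1.34 rad), and the holes are now at world angles 133.7°, 178.7° and 223.7°. The bar lagged elastically by about 10°. I use the hole at 178.7°.

```bash
python3 -m inch '{"linear":[[-0.13,2.2,0],[-0.13,2.2,0],[-0.13,2.2,0],[-0.13,2.2,0],[-0.13,2.2,0],[0,0,0],[0,0,0],[0,0,0]],"delta_rot":[[0,0,0.1215],[0,0,0.1215],[0,0,0.1215],[0,0,0.1215],[0,0,0.1215],[0,0,0],[0,0,0],[0,0,0]],"hand":[1.2,1.2,1.2,1.2,1.2,1.2,1.2,1.2]}' 45 >/dev/null
python3 go.py 160 178.7 42
python3 - <<'E'
from h import *
from rig import manip
from inhand import inhand
d=manip.get_image("scene");o=manip.observe();w=manip.get_image("wrist");inhand(o,w)
C=cam(d);t=o["tcp_pos"]+[0,0,19];u=-R.from_quat(o["eef_rot"]).as_matrix()[:,0]
print("tip px",proj(C,[t+113.5*u]))
im=cv2.cvtColor(d["pixels"],cv2.COLOR_RGB2BGR)
cv2.imwrite("pics/ins3.png",cv2.resize(im[150:200,205:285],(800,500),interpolation=cv2.INTER_CUBIC))
E
```

```text
tcp [456.8 -89.2  42.3] toolx 178.94 tilt [ 6.e-04 -6.e-04 -1.e+00] F [-0.09 -0.85 -1.8 ] M [ 0.054 -0.085  0.002] clk 19.8667
lin cm [-2.328  0.025  0.031] rz 0.0042
ang in tool deg -3.327848011491175 y at grip -0.5645399850370687 x range -7.537540274650203 50.116361392054706 w 16.229586882837104
tip px [[254.93224878 177.25850452]]
```

View pics/ins3.png

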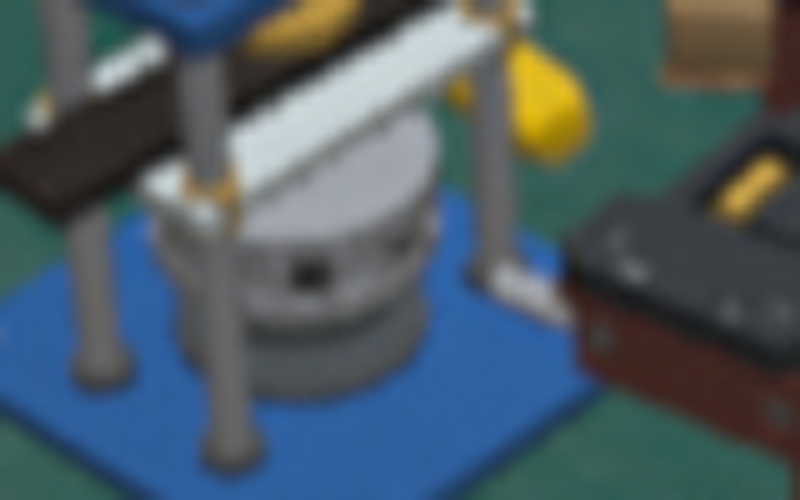

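The tip is at crop (490,272), which matches the model, and the holes are at (312,270) and (405,240). Inserting gently.

```bash
python3 - <<'E'
from h import *
import pickle
from scipy.optimize import least_squares
d=pickle.load(open("v4.pkl","rb"))[2];C=cam(d)
for h in (131,134,137):
    print(h,[((proj(C,[[640+40*np.cos(np.radians(a)),-93+40*np.sin(np.radians(a)),61]])-[205,150])*10+5).round(0).tolist() for a in (h,h+45)])
E
python3 -m inch '{"linear":[[-1.2,0,0],[-1.2,0,0],[-0.8,0,0],[0,0,0],[0,0,0]],"delta_rot":[[0,0,0],[0,0,0],[0,0,0],[0,0,0],[0,0,0]],"hand":[1.2,1.2,1.2,1.2,1.2]}' 45 >/dev/null
python3 go.py 150 178.7 42
python3 feel.py 2
```

```text
131 [[[308.0, 279.0]], [[410.0, 244.0]]]
134 [[[315.0, 279.0]], [[414.0, 240.0]]]
137 [[[323.0, 278.0]], [[419.0, 236.0]]]
tcp [488.5 -90.3  41.7] toolx 178.77 tilt [-1.1e-03  1.0e-04 -1.0e+00] F [-0.4  -0.29 -2.25] M [ 0.059 -0.105  0.079] clk 20.3833
lin cm [-0.149  0.07  -0.027] rz 0.0013
pos ang 178.89 toolx 178.77 r 151.9 z 41.8 tau 0.035 +- 0.095 Mz 0.024 Ftool [ 0.37 -0.07  1.75] j6 -1.80 clk 20.48
```

```bash
python3 -m inch '{"linear":[[-0.4,0.04,0],[-0.4,0,0],[0,0,0],[0,0,0]],"delta_rot":[[0,0,0],[0,0,0],[0,0,0],[0,0,0]],"hand":[1.2,1.2,1.2,1.2]}' 45 >/dev/null
python3 feel.py 2
python3 -m inch '{"linear":[[-0.4,0,0],[-0.4,0,0],[-0.2,0,0],[0,0,0],[0,0,0]],"delta_rot":[[0,0,0],[0,0,0],[0,0,0],[0,0,0],[0,0,0]],"hand":[1.2,1.2,1.2,1.2,1.2]}' 45 >/dev/null
python3 feel.py 2
```

```text
pos ang 178.64 toolx 178.79 r 143.4 z 42.0 tau 0.007 +- 0.065 Mz 0.012 Ftool [0.11 0.04 2.05] j6 -1.80 clk 20.92
pos ang 178.65 toolx 178.78 r 133.4 z 41.9 tau -0.107 +- 0.022 Mz -0.024 Ftool [0.64 0.63 1.83] j6 -1.79 clk 21.43
```

```bash
cat >> feel.py <<'E'
tx=np.arctan2(M[1,0],M[0,0])%(2*np.pi);l=np.hypot(*p)*np.sin(np.arctan2(p[1],p[0])%(2*np.pi)-tx)
print(f"   l {l:.2f} hole {np.degrees(tx+(l+1-.345*np.mean(F,0)[1])/40):.1f}")
E
python3 -m inch '{"linear":[[-0.01,0.8,0],[-0.01,0.8,0],[-0.01,0.54,0],[-0.01,0.54,0]],"delta_rot":[[0,0,0.04],[0,0,0.04],[0,0,0.04],[0,0,0.04]],"hand":[1.2,1.2,1.2,1.2]}' 45 >/dev/null
python3 feel.py 4
python3 -m inch '{"linear":[[-0.01,0.54,0],[-0.01,0.54,0],[-0.01,0.54,0]],"delta_rot":[[0,0,0.04],[0,0,0.04],[0,0,0.04]],"hand":[1.2,1.2,1.2]}' 45 >/dev/null
python3 feel.py 6
```

```text
pos ang 168.55 toolx 169.40 r 134.1 z 42.1 tau 0.406 +- 0.050 Mz -1.080 Ftool [ -0.29 -11.08   1.94] j6 -1.58 clk 21.97
   l -1.98 hole 173.5
pos ang 161.74 toolx 162.51 r 134.3 z 42.1 tau 0.482 +- 0.077 Mz -1.065 Ftool [ -2.09 -11.54   2.08] j6 -1.43 clk 22.52
   l -1.81 hole 167.0
```

```bash
python3 -m inch '{"linear":[[-0.01,0.54,0],[-0.01,0.54,0],[-0.01,0.54,0]],"delta_rot":[[0,0,0.04],[0,0,0.04],[0,0,0.04]],"hand":[1.2,1.2,1.2]}' 45 >/dev/null
python3 feel.py 6
python3 -m inch '{"linear":[[-0.01,0.54,0],[-0.01,0.54,0],[-0.01,0.54,0]],"delta_rot":[[0,0,0.04],[0,0,0.04],[0,0,0.04]],"hand":[1.2,1.2,1.2]}' 45 >/dev/null
python3 feel.py 6
python3 -m inch '{"linear":[[-0.01,0.54,0],[-0.01,0.54,0],[-0.01,0.54,0]],"delta_rot":[[0,0,0.04],[0,0,0.04],[0,0,0.04]],"hand":[1.2,1.2,1.2]}' 45 >/dev/null
python3 feel.py 6
```

```text
pos ang 154.88 toolx 155.63 r 134.4 z 42.1 tau 0.439 +- 0.052 Mz -1.064 Ftool [ -3.95 -11.22   2.19] j6 -1.28 clk 23.07
   l -1.76 hole 160.1
pos ang 148.06 toolx 148.75 r 134.9 z 41.9 tau 0.378 +- 0.060 Mz -1.063 Ftool [ -5.01 -10.75   1.71] j6 -1.13 clk 23.62
   l -1.63 hole 153.2
pos ang 141.27 toolx 141.87 r 135.6 z 41.7 tau 0.455 +- 0.104 Mz -1.059 Ftool [ -4.84 -11.23   1.43] j6 -0.98 clk 24.17
   l -1.42 hole 146.8
```

```bash
sed -i 's/Mz {np.mean(Mz):.3f}/Mz {np.mean(Mz):.3f} +- {np.std(Mz):.3f}/' feel.py; python3 -m inch '{"linear":[[-0.06,0.54,0],[-0.06,0.54,0],[-0.03,0.54,0]],"delta_rot":[[0,0,0.04],[0,0,0.04],[0,0,0.04]],"hand":[1.2,1.2,1.2]}' 45 >/dev/null
python3 feel.py 6
python3 -m inch '{"linear":[[-0.03,0.54,0],[-0.03,0.54,0],[-0.03,0.54,0]],"delta_rot":[[0,0,0.04],[0,0,0.04],[0,0,0.04]],"hand":[1.2,1.2,1.2]}' 45 >/dev/null
python3 feel.py 6
```

```text
pos ang 134.50 toolx 135.01 r 135.6 z 41.3 tau 0.441 +- 0.080 Mz -1.075 +- 0.031 Ftool [ -2.46 -11.2    0.64] j6 -0.84 clk 24.72
   l -1.22 hole 140.2
pos ang 127.68 toolx 128.15 r 135.7 z 41.1 tau 0.468 +- 0.040 Mz -1.083 +- 0.045 Ftool [ -1.79 -11.45   0.16] j6 -0.70 clk 25.27
   l -1.12 hole 133.6
```

```bash
python3 -m inch '{"linear":[[-0.03,0.54,-0.05],[-0.03,0.54,-0.05]],"delta_rot":[[0,0,0.04],[0,0,0.04]],"hand":[1.2,1.2]}' 45 >/dev/null
python3 feel.py 5
python3 -m inch '{"linear":[[0,-0.3,0],[0,-0.3,0],[0,0,0]],"delta_rot":[[0,0,0],[0,0,0],[0,0,0]],"hand":[1.2,1.2,1.2]}' 45 >/dev/null
python3 feel.py 2
```

```text
pos ang 123.19 toolx 123.57 r 135.7 z 41.7 tau 0.459 +- 0.071 Mz -1.060 +- 0.033 Ftool [ -2.3  -11.2    1.51] j6 -0.61 clk 25.68
   l -0.90 hole 129.2
pos ang 124.79 toolx 123.68 r 136.1 z 42.5 tau 0.244 +- 0.018 Mz -0.513 +- 0.035 Ftool [-2.56 -5.51  2.5 ] j6 -0.61 clk 26.03
   l 2.63 hole 131.6
```

```bash
python3 -m inch '{"linear":[[-0.0,-0.2,0],[0,-0.1,0],[0,0,0],[0,0,0]],"delta_rot":[[0,0,0],[0,0,0],[0,0,0],[0,0,0]],"hand":[1.2,1.2,1.2,1.2]}' 45 >/dev/null
python3 feel.py 2
python3 -m inch '{"linear":[[0.8,0,0],[1,0,0],[1.5,0,0],[1.7,0,0],[0,0,0]],"delta_rot":[[0,0,0],[0,0,0],[0,0,0],[0,0,0],[0,0,0]],"hand":[1.2,1.2,1.2,1.2,1.2]}' 45 >/dev/null
python3 feel.py 2
```

```text
pos ang 125.41 toolx 123.79 r 136.8 z 43.0 tau 0.113 +- 0.029 Mz -0.181 +- 0.024 Ftool [-0.99 -2.12  2.89] j6 -0.62 clk 26.47
   l 3.87 hole 131.8
pos ang 124.84 toolx 123.91 r 187.9 z 43.4 tau -0.050 +- 0.128 Mz 0.003 +- 0.033 Ftool [0.18 0.27 1.85] j6 -0.54 clk 26.98
   l 3.06 hole 129.6
```

```bash
python3 -m inch '{"linear":[[-0.2,-2.2,0.05],[-0.2,-2.2,0.05],[-0.2,-2.2,0],[-0.2,-2.15,0],[-0.2,-2.15,0],[-0.2,-2.1,0],[-0.2,-2.1,0],[-0.2,-2.1,0],[0,0,0],[0,0,0]],"delta_rot":[[0,0,-0.116],[0,0,-0.116],[0,0,-0.116],[0,0,-0.116],[0,0,-0.116],[0,0,-0.116],[0,0,-0.116],[0,0,-0.116],[0,0,0],[0,0,0]],"hand":[1.2,1.2,1.2,1.2,1.2,1.2,1.2,1.2,1.2,1.2]}' 45 >/dev/null
python3 -m inch '{"linear":[[0,0,0],[0,0,0]],"delta_rot":[[0,0,0],[0,0,0]],"hand":[1.2,1.2]}' 45 >/dev/null
python3 go.py 160 177 42
cat > hole.py <<'E'
from h import *
from rig import manip
import pickle
d5=manip.get_image("scene");pickle.dump(d5,open("v5.pkl","wb"))
for d in (pickle.load(open("v2.pkl","rb"))[2],pickle.load(open("v4.pkl","rb"))[2],d5):
    g=cv2.cvtColor(d["pixels"],cv2.COLOR_RGB2GRAY).astype(float)[172:182,229:250]
    C=cam(d);best=[]
    W=np.clip(np.median(g)-25-g,0,None);
    for k in range(2):
        i=np.unravel_index(W.argmax(),W.shape);m=np.zeros_like(W);y,x=np.mgrid[:W.shape[0],:W.shape[1]];s=(abs(x-i[1])<=2)&(abs(y-i[0])<=2)
        best.append(((W*x)[s].sum()/W[s].sum()+229,(W*y)[s].sum()/W[s].sum()+172,round(W[s].sum())));W[s]=0
    print([tuple(np.round(b,2)) for b in best])
a=np.arange(100,200,1);u=np.array([proj(C,[[640+40*np.cos(np.radians(q)),-93+40*np.sin(np.radians(q)),61]])[0,0] for q in a]);print({int(q):round(float(v),1) for q,v in zip(a,u) if q%5==0})
E
python3 hole.py
```

```text
tcp [455.1 -86.7  42.1] toolx 176.89 tilt [ 1.e-04  4.e-04 -1.e+00] F [-0.04  0.3  -1.45] M [ 0.034 -0.094  0.013] clk 27.9833
lin cm [-2.499  0.341  0.006] rz -0.0019
[(np.float64(232.07), np.float64(177.19), np.float64(168.0)), (np.float64(242.32), np.float64(175.05), np.float64(38.0))]
[(np.float64(235.53), np.float64(177.11), np.float64(215.0)), (np.float64(242.15), np.float64(181.0), np.float64(13.0))]
[(np.float64(235.45), np.float64(177.12), np.float64(196.0)), (np.float64(242.0), np.float64(181.0), np.float64(8.0))]
{100: 227.4, 105: 228.6, 110: 229.8, 115: 231.1, 120: 232.4, 125: 233.7, 130: 235.0, 135: 236.3, 140: 237.6, 145: 238.9, 150: 240.1, 155: 241.3, 160: 242.4, 165: 243.4, 170: 244.4, 175: 245.3, 180: 246.1, 185: 246.8, 190: 247.4, 195: 247.9}
```

```bash
python3 -m inch '{"linear":[[-1.2,0.12,0],[-1.2,0,0],[-0.8,0,0],[0,0,0],[0,0,0]],"delta_rot":[[0,0,-0.016],[0,0,0],[0,0,0],[0,0,0],[0,0,0]],"hand":[1.2,1.2,1.2,1.2,1.2]}' 45 >/dev/null
python3 go.py 143 177.8 42
python3 -m inch '{"linear":[[-0.4,0,0],[-0.4,0,0],[0,0,0],[0,0,0]],"delta_rot":[[0,0,0],[0,0,0],[0,0,0],[0,0,0]],"hand":[1.2,1.2,1.2,1.2]}' 45 >/dev/null
python3 feel.py 2
```

```text
tcp [486.9 -87.1  41.8] toolx 177.89 tilt [-9.e-04  2.e-04 -1.e+00] F [-0.25  0.63 -1.82] M [ 0.091 -0.104 -0.007] clk 28.45
lin cm [-1.025 -0.004 -0.022] rz 0.0016
pos ang 177.99 toolx 177.86 r 145.3 z 42.0 tau 0.046 +- 0.092 Mz 0.018 +- 0.033 Ftool [ 0.03 -0.19  1.76] j6 -1.78 clk 28.88
   l 0.34 hole 179.9
```

```bash
python3 -m inch '{"linear":[[-0.4,0,0],[-0.4,0,0],[-0.3,0,0],[0,0,0]],"delta_rot":[[0,0,0],[0,0,0],[0,0,0],[0,0,0]],"hand":[1.2,1.2,1.2,1.2]}' 45 >/dev/null
python3 feel.py 2
python3 -m inch '{"linear":[[-0.01,0.8,0],[-0.01,0.8,0],[-0.01,0.54,0],[-0.01,0.54,0]],"delta_rot":[[0,0,0.04],[0,0,0.04],[0,0,0.04],[0,0,0.04]],"hand":[1.2,1.2,1.2,1.2]}' 45 >/dev/null
python3 feel.py 4
python3 -m inch '{"linear":[[-0.03,0.54,0],[-0.03,0.54,0],[-0.02,0.54,0]],"delta_rot":[[0,0,0.04],[0,0,0.04],[0,0,0.04]],"hand":[1.2,1.2,1.2]}' 45 >/dev/null
python3 feel.py 6
```

```text
pos ang 177.98 toolx 177.87 r 134.1 z 41.9 tau 0.008 +- 0.061 Mz -0.023 +- 0.008 Ftool [ 0.15 -0.23  1.72] j6 -1.77 clk 29.32
   l 0.25 hole 179.8
pos ang 167.91 toolx 168.49 r 134.6 z 42.2 tau 0.395 +- 0.064 Mz -1.078 +- 0.031 Ftool [ -0.91 -10.94   2.01] j6 -1.56 clk 29.85
   l -1.36 hole 173.4
pos ang 161.15 toolx 161.60 r 134.7 z 42.0 tau 0.486 +- 0.064 Mz -1.050 +- 0.041 Ftool [ -1.03 -11.41   1.33] j6 -1.41 clk 30.40
   l -1.05 hole 167.2
```

```bash
python3 -m inch '{"linear":[[-0.02,0.54,0],[-0.02,0.54,0]],"delta_rot":[[0,0,0.04],[0,0,0.04]],"hand":[1.2,1.2]}' 45 >/dev/null
python3 feel.py 6
python3 -m inch '{"linear":[[-0.02,0.54,0],[-0.02,0.54,0]],"delta_rot":[[0,0,0.04],[0,0,0.04]],"hand":[1.2,1.2]}' 45 >/dev/null
python3 feel.py 6
python3 -m inch '{"linear":[[-0.02,0.54,0],[-0.02,0.54,0]],"delta_rot":[[0,0,0.04],[0,0,0.04]],"hand":[1.2,1.2]}' 45 >/dev/null
python3 feel.py 6
```

```text
pos ang 156.61 toolx 157.00 r 134.7 z 41.9 tau 0.536 +- 0.085 Mz -1.070 +- 0.032 Ftool [ -1.92 -11.93   1.29] j6 -1.31 clk 30.87
   l -0.93 hole 163.0
pos ang 152.08 toolx 152.42 r 134.7 z 41.8 tau 0.507 +- 0.036 Mz -1.078 +- 0.029 Ftool [ -2.14 -11.77   1.25] j6 -1.21 clk 31.33
   l -0.80 hole 158.5
pos ang 147.54 toolx 147.83 r 134.8 z 41.7 tau 0.552 +- 0.058 Mz -1.070 +- 0.036 Ftool [ -2.64 -12.05   1.28] j6 -1.11 clk 31.80
   l -0.70 hole 154.2
```

```bash
python3 -m inch '{"linear":[[-0.03,0.54,0],[-0.03,0.54,0]],"delta_rot":[[0,0,0.04],[0,0,0.04]],"hand":[1.2,1.2]}' 58 >/dev/null
python3 feel.py 8
python3 -m inch '{"linear":[[-0.03,0.54,0],[-0.03,0.54,0]],"delta_rot":[[0,0,0.04],[0,0,0.04]],"hand":[1.2,1.2]}' 58 >/dev/null
python3 feel.py 8
```

```text
pos ang 143.13 toolx 143.23 r 134.8 z 41.5 tau 0.607 +- 0.062 Mz -1.187 +- 0.035 Ftool [ -2.77 -13.31   0.92] j6 -1.01 clk 32.37
   l -0.23 hole 150.9
pos ang 138.60 toolx 138.65 r 134.8 z 41.3 tau 0.621 +- 0.098 Mz -1.206 +- 0.037 Ftool [ -2.07 -13.55   0.49] j6 -0.91 clk 32.93
   l -0.10 hole 146.6
```

```bash
python3 -m inch '{"linear":[[-0.02,0.27,0]],"delta_rot":[[0,0,0.02]],"hand":[1.2]}' 58 >/dev/null
python3 feel.py 0
python3 -m inch '{"linear":[[-0.02,0.27,0]],"delta_rot":[[0,0,0.02]],"hand":[1.2]}' 58 >/dev/null
python3 feel.py 0
python3 -m inch '{"linear":[[-0.02,0.27,0]],"delta_rot":[[0,0,0.02]],"hand":[1.2]}' 58 >/dev/null
python3 feel.py 0
python3 -m inch '{"linear":[[-0.02,0.27,0]],"delta_rot":[[0,0,0.02]],"hand":[1.2]}' 58 >/dev/null
python3 feel.py 8
```

```text
pos ang 137.61 toolx 137.49 r 134.8 z 41.2 tau 0.763 +- 0.000 Mz -1.219 +- 0.000 Ftool [ -1.03 -14.69   0.45] j6 -0.89 clk 33.02
   l 0.29 hole 146.6
pos ang 136.40 toolx 136.29 r 134.8 z 41.1 tau 0.527 +- 0.000 Mz -1.252 +- 0.000 Ftool [ -0.67 -13.2    0.66] j6 -0.87 clk 33.10
   l 0.26 hole 144.6
pos ang 135.25 toolx 135.15 r 134.8 z 41.1 tau 0.598 +- 0.000 Mz -1.248 +- 0.000 Ftool [ -1.27 -13.7   -0.52] j6 -0.84 clk 33.18
   l 0.23 hole 143.7
pos ang 134.11 toolx 134.07 r 134.8 z 41.0 tau 0.717 +- 0.069 Mz -1.194 +- 0.037 Ftool [ -0.98 -14.18  -0.13] j6 -0.82 clk 33.67
   l 0.09 hole 142.6
```

```bash
python3 feel.py 7
python3 -m inch '{"linear":[[0,0,0]],"delta_rot":[[0,0,0]],"hand":[1.2]}' 58 >/dev/null; python3 feel.py 0
python3 -m inch '{"linear":[[0,0,0]],"delta_rot":[[0,0,0]],"hand":[1.2]}' 58 >/dev/null; python3 feel.py 0
python3 -m inch '{"linear":[[0,0,0]],"delta_rot":[[0,0,0]],"hand":[1.2]}' 58 >/dev/null; python3 feel.py 0
python3 -m inch '{"linear":[[0,0,0]],"delta_rot":[[0,0,0]],"hand":[1.2]}' 58 >/dev/null; python3 feel.py 0
```

```text
pos ang 134.11 toolx 134.07 r 134.8 z 41.0 tau 0.654 +- 0.073 Mz -1.193 +- 0.030 Ftool [ -0.99 -13.7   -0.27] j6 -0.82 clk 34.02
   l 0.10 hole 142.4
pos ang 134.09 toolx 134.07 r 134.8 z 41.0 tau 0.640 +- 0.000 Mz -1.225 +- 0.000 Ftool [ -1.33 -13.83   0.24] j6 -0.82 clk 34.10
   l 0.05 hole 142.4
pos ang 134.11 toolx 134.07 r 134.8 z 41.0 tau 0.652 +- 0.000 Mz -1.245 +- 0.000 Ftool [ -1.03 -14.06   0.17] j6 -0.82 clk 34.18
   l 0.08 hole 142.6
pos ang 134.11 toolx 134.07 r 134.8 z 41.0 tau 0.674 +- 0.000 Mz -1.218 +- 0.000 Ftool [ -0.52 -14.03  -0.12] j6 -0.82 clk 34.27
   l 0.08 hole 142.5
pos ang 134.09 toolx 134.07 r 134.8 z 41.0 tau 0.692 +- 0.000 Mz -1.202 +- 0.000 Ftool [ -1.25 -14.06  -0.83] j6 -0.82 clk 34.35
   l 0.05 hole 142.5
```

The averaged torque is 0.683 N m, against a free 0.438 measured the same way. That is about 41 N of clamp force. Backing off and withdrawing.

```bash
python3 -m inch '{"linear":[[0,-0.3,0],[0,-0.3,0],[0,-0.2,0],[0,0,0],[0,0,0]],"delta_rot":[[0,0,0],[0,0,0],[0,0,0],[0,0,0],[0,0,0]],"hand":[1.2,1.2,1.2,1.2,1.2]}' 58 >/dev/null
python3 feel.py 0
python3 -m inch '{"linear":[[0,-0.1,0],[0,0,0],[0,0,0]],"delta_rot":[[0,0,0],[0,0,0],[0,0,0]],"hand":[1.2,1.2,1.2]}' 58 >/dev/null
python3 feel.py 0
```

```text
pos ang 136.02 toolx 134.26 r 135.0 z 41.9 tau 0.292 +- 0.000 Mz -0.380 +- 0.000 Ftool [-1.57 -4.92  1.32] j6 -0.83 clk 34.77
   l 4.15 hole 144.1
pos ang 136.14 toolx 134.30 r 135.1 z 42.0 tau 0.247 +- 0.000 Mz -0.335 +- 0.000 Ftool [-3.18 -4.21  1.95] j6 -0.83 clk 35.02
   l 4.33 hole 144.0
```

```bash
python3 -m inch '{"linear":[[0,-0.25,0],[0,-0.1,0],[0,0,0],[0,0,0]],"delta_rot":[[0,0,0],[0,0,0],[0,0,0],[0,0,0]],"hand":[1.2,1.2,1.2,1.2]}' 58 >/dev/null
python3 feel.py 0
python3 -m inch '{"linear":[[0.5,0,0],[0.6,0,0],[0,0,0]],"delta_rot":[[0,0,0],[0,0,0],[0,0,0]],"hand":[1.2,1.2,1.2]}' 58 >/dev/null
python3 feel.py 0
```

```text
pos ang 137.07 toolx 134.39 r 135.7 z 42.4 tau -0.099 +- 0.000 Mz 0.436 +- 0.000 Ftool [-2.57  4.06  3.15] j6 -0.84 clk 35.35
   l 6.36 hole 142.9
pos ang 137.36 toolx 134.35 r 148.2 z 41.8 tau -0.011 +- 0.000 Mz 0.042 +- 0.000 Ftool [1.71 0.27 1.69] j6 -0.82 clk 35.60
   l 7.79 hole 146.8
```

```bash
python3 -m inch '{"linear":[[1.2,0,0],[2,0,0],[2,0,0],[1.5,0,-1],[0,0,-3],[0,0,-3],[0,0,0]],"delta_rot":[[0,0,0],[0,0,0],[0,0,0],[0,0,0],[0,0,0],[0,0,0],[0,0,0]],"hand":[1.2,1.2,1.2,1.2,1.2,1.2,1.2]}' 58 >/dev/null
python3 -m inch '{"linear":[[0,0,0],[0,0,0],[0,0,0],[0,0,0],[0,0,0],[0,0,0],[0,0,0],[0,0,0],[0,0,0],[0,0,0]],"delta_rot":[[0,0,-0.113],[0,0,-0.113],[0,0,-0.113],[0,0,-0.113],[0,0,-0.113],[0,0,-0.113],[0,0,-0.113],[0,0,-0.113],[0,0,0],[0,0,0]],"hand":[1.2,1.2,1.2,1.2,1.2,1.2,1.2,1.2,1.2,1.2]}' 58
cat > rest.py <<'E'
from h import *
from rig import manip
import sys
o=manip.observe();M=R.from_quat(o["eef_rot"]).as_matrix();tx=np.degrees(np.arctan2(M[1,0],M[0,0]))%360
T=np.array([float(v) for v in sys.argv[1:4]])
print(o["tcp_pos"].round(1),round(tx,2),"lin",(M.T@(T-o["tcp_pos"])/10).round(3),"rz",round(-np.radians(186.5-tx),4),"F",o["contact_force"].round(1),o["clock"])
E
python3 rest.py 423.4 197.2 105
```

```text
clock: 37.02
tcp_pos: [484.8, 54.5, 111.5]
eef_rot: [-0.052, 0.999, 0.0, -0.001]
contact_force: [1.1, -0.3, -2.2]
finger_gap: 15.5
grip_force: 57.9
[484.8  54.5 111.5] 185.92 lin [ 4.633 14.826  0.654] rz -0.0102 F [ 1.1 -0.3 -2.2] 37.0167
```

```bash
python3 -m inch '{"linear":[[0.9,3,0],[0.9,3,0],[0.9,3,0],[0.9,3,0],[1,2.8,0.3],[0,0,0],[0,0,0],[0,0,0],[0,0,0]],"delta_rot":[[0,0,-0.01],[0,0,0],[0,0,0],[0,0,0],[0,0,0],[0,0,0],[0,0,0],[0,0,0],[0,0,0]],"hand":[1.2,1.2,1.2,1.2,1.2,1.2,1.2,1.2,1.2]}' 58 >/dev/null
python3 rest.py 423.4 197.3 60
python3 -c "
from inhand import *
from rig import manip
o=manip.observe();w=manip.get_image('wrist');inhand(o,w)"
```

```text
[423.1 195.3 109. ] 186.56 lin [-0.048  0.198  4.901] rz 0.001 F [-0.3  0.1 -1.5] 37.7667
ang in tool deg 0.4595241787544193 y at grip -0.1972725902971479 x range -7.524494233569307 48.720904437523565 w 15.542054443721401
```

Bar unchanged in the hand (same x range, about 0.4°). Lowering it into the saddles.

```bash
python3 -m inch '{"linear":[[0,0.2,2.5],[0,0,2.4],[0,0,0],[0,0,0],[0,0,0]],"delta_rot":[[0,0,0],[0,0,0],[0,0,0],[0,0,0],[0,0,0]],"hand":[1.2,1.2,1.2,1.2,1.2]}' 58 >/dev/null
python3 rest.py 423.4 197.3 17.5
python3 -m inch '{"linear":[[0,0,1],[0,0,1],[0,0,0.8],[0,0,0],[0,0,0],[0,0,0]],"delta_rot":[[0,0,0],[0,0,0],[0,0,0],[0,0,0],[0,0,0],[0,0,0]],"hand":[1.2,1.2,1.2,1.2,1.2,1.2]}' 58 >/dev/null
python3 rest.py 423.4 197.3 17.5
```

```text
[423.3 197.7  61.2] 186.61 lin [-3.000e-03 -4.200e-02  4.373e+00] rz 0.0019 F [ 0.4 -0.2 -0.8] 38.2333
[422.6 198.1  32.1] 186.69 lin [-0.073 -0.089  1.458] rz 0.0033 F [-0.1 -0.7 -2.4] 38.7333
```

```bash
python3 -m inch '{"linear":[[-0.07,-0.07,0.4],[0,0,0.4],[0,0,0.3],[0,0,0.3],[0,0,0],[0,0,0],[0,0,0]],"delta_rot":[[0,0,0],[0,0,0],[0,0,0],[0,0,0],[0,0,0],[0,0,0],[0,0,0]],"hand":[1.2,1.2,1.2,1.2,1.2,1.2,1.2]}' 58 >/dev/null
python3 rest.py 423.4 197.3 17.3
```

```text
[423.3 197.5  18. ] 186.69 lin [-0.008 -0.017  0.071] rz 0.0032 F [-1.6  0.5 -1.8] 39.3167
```

Down between the cheeks, 0.7 mm above the seat. A last touch down, then open.

```bash
python3 -m inch '{"linear":[[0,0,0.1],[0,0,0],[0,0,0]],"delta_rot":[[0,0,0],[0,0,0],[0,0,0]],"hand":[1.2,1.2,1.2]}' 58 >/dev/null
python3 rest.py 423.4 197.3 17.3
python3 -m inch '{"linear":[[0,0,0],[0,0,0],[0,0,0],[0,0,0],[0,0,0],[0,0,0],[0,0,0]],"delta_rot":[[0,0,0],[0,0,0],[0,0,0],[0,0,0],[0,0,0],[0,0,0],[0,0,0]],"hand":[2,2.6,3.2,4,5,5,5]}' 10
python3 -m inch '{"linear":[[0,0,-1],[0,0,-2],[0,0,-3],[0,0,-3],[0,0,-3],[0,0,-2],[0,0,0],[0,0,0],[0,0,0]],"delta_rot":[[0,0,0],[0,0,0],[0,0,0],[0,0,0],[0,0,0],[0,0,0],[0,0,0],[0,0,0],[0,0,0]],"hand":[5,5,5,5,5,5,5,5,5]}' 10
python3 -c "
from bar import *
bar(44)
for b in manip.boxes_of('wrist','tommy_bar')[:2]: print(b)"
```

```text
[423.5 197.6  17.3] 186.69 lin [ 0.014 -0.024 -0.004] rz 0.0033 F [ 0.1  0.1 -0.7] 39.5667
clock: 40.15
tcp_pos: [423.4, 197.5, 17.1]
eef_rot: [-0.058, 0.998, 0.0, 0.0]
contact_force: [0.6, 0.1, -0.3]
finger_gap: 49.5
grip_force: 0.0
clock: 40.9
tcp_pos: [423.0, 197.3, 156.2]
eef_rot: [-0.058, 0.998, -0.0, -0.001]
contact_force: [1.0, 1.0, -0.3]
finger_gap: 49.9
grip_force: 0.0
bar [247 143  17  96 150] (420.64642333984375, 197.03196716308594) [15.0692138671875, 94.5459213256836] yaw 7.054988 med [403.17669386 202.46201972]
tcp [423.02502204 197.33569567 156.22299202] toolx -173.31356152989753 j [ 0.36 -0.27  1.69  0.    1.73 -1.32]
{'point': [430.8, 202.8, 40.5], 'confidence': 0.73}
```

```bash
python3 hole.py | sed -n 3p; python3 -c "
from rig import manip
print(manip.finish_job())"
```

```text
[(np.float64(nan), np.float64(nan), np.float64(0.0)), (np.float64(nan), np.float64(nan), np.float64(0.0))]
the job is handed in; nothing more can be done
Nonehole.py:11: RuntimeWarning: invalid value encountered in scalar divide
  best.append(((W*x)[s].sum()/W[s].sum()+229,(W*y)[s].sum()/W[s].sum()+172,round(W[s].sum())));W[s]=0
```

The blank is clamped at about 41 N going by the bar's torque (0.68 N m against 0.44 N m free), the bar is back on its rest where it started, and the job was handed in at about 41 s; the last camera check of the collar gave no reading, so the clamp rests on the torque readings alone.

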